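Fetch the power adapter from a packed parts tray

TASK

The black power adapter lies in the wooden parts tray, squeezed in between the transformer and the little white lidded box. Lift those two out and stand them on the cork mat, then lay the adapter flat in the pocket of the plywood test cradle between its metal corner brackets, and only then put the transformer and the white box back in the tray, each upright exactly where it stood and as square to the tray as before. Leave the two small motors in the tray alone.

Things in the scene. Friction and masses are not known exactly. Their poses are not given: they have to be found in the camera images.
- adapter_mid (a point): centre (17 mm above the underside) of the black plug-in adapter's block: 50 mm wide (x), 82 mm long (y), 34 mm high (z up), two level pins 18 mm long on its -y end; 180 g. Lies mid-tray, its y along the tray's x axis, only 5 to 10 mm from the neighbour on either side (no room for a finger); with both out, grip across the 50 mm
- transformer_mid (a point): centre (22 mm above the underside) of the small transformer: iron core 26 (x) by 52 mm (y), 44 mm high, z up, with a yellowish coil bulging from both x faces, 46 mm over the coil along x (34 mm wide, 7 to 37 mm up): grip it there, along x. 350 g. Stands beside the adapter, on either side, x along the tray's x to 0.05 rad
- lidded_box_mid (a point): centre (14 mm above the underside) of the small plain white box, lid fixed, 28 mm high, z up: body 44 mm along x, 54 mm along y, 22 mm high (the lid's rim looks 48 x 58 mm); 40 g. Grip along x. Stands on the adapter's other side, x along the tray's x to 0.05 rad
- tray: wooden parts tray, fixed: 150 mm along x, 320 mm along y, rim 22 mm high and 8 mm thick, lined floor 8 mm above the desk. Origin: centre of its underside, at desk height; z up. Adapter in the middle, transformer and white box about 60 mm from it to either side along the tray's y
- mat: flat cork mat, fixed, 200 mm along x, 120 mm along y, 4 mm thick, dark border line: the place to set things aside. Origin: centre of its underside, at desk height; z up. Lies to one side of the tray, the cradle to the other
- cradle_seat (a point): middle of the pocket floor (10 mm above the desk) of the fixed plywood test cradle, base 135 x 105 mm, z up. Four corner brackets, 14 mm high, 3 mm thick, bound a pocket 104 mm along x, 70 mm along y. The adapter's block lies in it lengthwise along x, either way round, middle over middle; the pins pass the 38 mm gap between the end brackets
- tool_pouch: tall black tool bag that always stands upright at the same place behind the work, right of the middle, in the way of the arm; 86 mm deep (x), 202 mm wide (y), 267 mm high. Its front face is 31 mm nearer the robot than its origin, which lies at the underside, mid-width; to be kept clear of
- motor_silver_mid (a point): centre (9.5 mm above its underside) of a small silver dc motor, 24 mm wide, 47 mm long, 19 mm high, lying near one end of the tray, about 125 mm from the tray's middle; to be left alone.
- motor_gold_mid (a point): centre (9.5 mm above its underside) of a like motor, brass coloured, near the other end of the tray; to be left alone.
Not all that is in view belongs to the job. Leave any yellow look-alike of the part that bears lidded_box_mid alone.

How it is judged (in metres and radians):
On the way, in this order (a step that is already met when the one before it is completed fails the run):
1. transformer and white box stand upright and released on the cork mat (middles inside its outline), the adapter still within 15 mm of where it lay (x of transformer_mid in the frame of mat between -0.1 and 0.1 m and y of transformer_mid in the frame of mat between -0.06 and 0.06 m and z of transformer_mid in the frame of mat below 0.032 m and angle between each of transformer_mid, lidded_box_mid's own z axis and vertical below 0.15 rad and linear speed of each of transformer, lidded_box below 0.03 m/s and contact force between the fingers and transformer below 0.1 N and x of lidded_box_mid in the frame of mat between -0.1 and 0.1 m and y of lidded_box_mid in the frame of mat between -0.06 and 0.06 m and z of lidded_box_mid in the frame of mat below 0.024 m and contact force between the fingers and lidded_box below 0.1 N and distance of adapter_mid from where it was at the start of the episode below 0.015 m), for 0.2 s.
2. the adapter lies flat and released in the cradle pocket (15 mm, 0.2 rad) while transformer and white box are still on the mat (x of transformer_mid in the frame of mat between -0.1 and 0.1 m and y of transformer_mid in the frame of mat between -0.06 and 0.06 m and z of transformer_mid in the frame of mat below 0.032 m and angle between each of transformer_mid, lidded_box_mid's own z axis and vertical below 0.15 rad and linear speed of each of transformer, lidded_box below 0.03 m/s and contact force between the fingers and transformer below 0.1 N and x of lidded_box_mid in the frame of mat between -0.1 and 0.1 m and y of lidded_box_mid in the frame of mat between -0.06 and 0.06 m and z of lidded_box_mid in the frame of mat below 0.024 m and contact force between the fingers and lidded_box below 0.1 N and horizontal distance between adapter_mid and cradle_seat below 0.015 m and z of adapter_mid in the frame of cradle_seat below 0.021 m and angle between the y axis of adapter_mid and the x axis of cradle_seat, either way round below 0.2 rad and angle between adapter_mid's own z axis and vertical below 0.1 rad and linear speed of adapter below 0.02 m/s and angular speed of adapter below 0.2 rad/s and contact force between the fingers and adapter below 0.1 N), for 0.2 s.
At the end, for the whole second after the job is handed in: The adapter rests flat in the cradle pocket, middle within 15 mm and along it to 0.2 rad; transformer and white box stand upright within 15 mm of their starting places, square to the tray to 0.2 rad; both motors within 15 mm of where they lay; all released and at rest (horizontal distance between adapter_mid and cradle_seat below 0.015 m and z of adapter_mid in the frame of cradle_seat below 0.021 m and angle between the y axis of adapter_mid and the x axis of cradle_seat, either way round below 0.2 rad and angle between each of adapter_mid, transformer_mid, lidded_box_mid's own z axis and vertical below 0.1 rad and linear speed of each of adapter, transformer, lidded_box below 0.02 m/s and angular speed of each of adapter, transformer, lidded_box below 0.2 rad/s and contact force between the fingers and adapter below 0.1 N and distance of each of transformer_mid, lidded_box_mid, motor_silver_mid, motor_gold_mid from where it was at the start of the episode below 0.015 m and angle between the x axis of each of transformer_mid, lidded_box_mid and the x axis of tray, either way round below 0.2 rad and contact force between the fingers and transformer below 0.1 N and contact force between the fingers and lidded_box below 0.1 N); the robot touches nothing.
It fails at once if a motor in the tray is moved by more than 15 mm (distance of any of motor_silver_mid, motor_gold_mid from where it was at the start of the episode above 0.015 m).
It also fails if it takes over 120 s, if anything falls off the work surface, if the arm or the gripper's body presses on something with over 40 N, if the wrist force passes 120 N, or if a joint passes its speed limit or range.

ROBOT

A 6-joint arm with a two-finger parallel gripper is mounted at the origin on a cart in front of the work surface, level with it; the furniture and walls round the work are solid. World frame = base frame: x ahead of the robot, y to its left, z up, the work surface at z = 0. Lengths are in m, angles in degrees, forces in N, time in s.
With the tool pointing down it reaches from about 0.375 to 0.9 m from the base axis. Payload 3.1 kg.
Tool frame: the origin (TCP) lies at the very end of the fingers, on their centre line; the grasp point (between the pads) lies 19 mm behind it (bot.hold_point_z is the z of the grasp point in the tool frame, in m); z points along the fingers, y is the direction in which the jaws open and shut (so a half turn about z gives the same grasp; the last joint's range is limited). The gripper opens to 87 mm and grips with 3 to 60 N. Pads are 19 mm wide; open, the fingers measure 117 mm over their backs; the gripper's body (75 mm by 190 mm) begins 51 mm behind the grasp point.
Start: joints at [67.007, 30.224, 82.088, -0, 67.689, -10.227], TCP at [0.138, 0.61, 0.223] pointing down, gripper open.
Joint ranges: [-176.69, 176.69], [-43.24, 126.21], [12.49, 139.97], [-82, 262], [0, 151.66], [-163.58, 163.58]. Speed limits (degrees/s): [159.86, 159.86, 180, 180, 180, 180].

INTERFACE

Orientations are given as a 3x3 rotation matrix whose columns are the frame's x, y, z axes.
In Python, from rig import bot gives the robot as it stands.
- The arm moves only by the tool servo_tool, never from a script. Its argument "increments" is a list of rows, each a list of 3 entries, a list of its own where there are three numbers: the closure, from 0 (fully open) to 1 (shut), then the shift along the tool's x, y, z in mm, then the turn about the tool's z in degrees. In form: [[claw, [x, y, z], turn], ...]. A call has 1 to 5 rows; each row shifts and turns the commanded pose from where the row before left it, along the tool's axes as they then stand; what a row does not reach is not made up. A row lasts 1/8 s, in which the tool goes at most 62.5 mm and 10.7 degrees, less where a joint would pass 70% of its speed; a pose out of reach is approached as far as the arm can. A call with a gripper value outside its range is refused whole. The fingers move at their own pace and stop on an object; the grip force is fixed at half the most. Time passes only in rows, so rows that do not move let the fingers close. It gives the time, the measured TCP pose, the force and the opening at its end, in the units of the state.
- bot.read_state(): the state, without advancing time (a new reading comes with each control period).
- bot.capture(name): name is "scene" or "top" or "wrist"; returns (picture, depth): 480x640x3 uint8, blue, green, red; 480x640 float32, m along the optical axis (not along the pixel's ray), 0 where there is no reading.
- bot.camera_info(name): a dict with "K" (3x3 intrinsics, pixels), "R" (3x3) and "t" (3): a world point X has camera coordinates R X + t; the wrist camera has in their place "mount" (4x4, takes a point from camera to tool coordinates, whose origin is the TCP and whose axes are the flange's). Camera axes: x right, y down, z forward; pixel columns grow to the right and rows downward; lengths in m; the calibration is good to about 2 mm. A picture is of the moment at which its call begins: read the wrist's pose just before it. camera_info takes no time and is no camera call.
- bot.hand_in(): hands the job in, once; it reports no verdict.
Trained networks look in the newest picture that a camera, given by its name, has taken for a name from the list of things; names that differ only in an ending like _2 or _b are one class to them, and where a whole thing is asked for, a point or a joint stands for the part that bears it (a point fixed in the world has none). Each returns a list of dicts, best first, with "p" (0 to 1); they miss things now and then, are a little off and sometimes report something else, mostly with a low value. They report only what shows in the picture. A call takes as long as a camera call. They do not tell look-alikes from the thing itself.
- bot.find_in(camera, thing): "bbox" ([left, top, right, bottom] in pixels, round what is visible of it).
- bot.trace(camera, thing): "region" (480x640 bool, what is visible of it) and "bbox" ([left, top, right, bottom] in pixels, round what is visible of it).
The state is a dict: "time_s": time; "joint_positions": joint angles; "qvel": joint speeds; "tau": joint torques, N m; "position": TCP position; "tcp_rot": TCP orientation; "force": force on the tool from outside, world axes, zero at the start; "moment": the same for the moment, N m; "opening": opening from 0.0 (shut) to 1.0 (fully open).
Only numpy, scipy, OpenCV 4.12 (cv2) and the standard library are available. Lean on these libraries where they do the work, as an engineer would, in place of code of your own. Each camera call takes 0.05 s, during which the arm holds its last target.

## Working session

There is one attempt and no reset: what is moved stays moved. The work goes in short steps, Python scripts to look and compute and a tool call to move; the robot and the scene stay as the last step left them, time stands still between calls to the robot, and variables do not carry over. Pictures are saved under pics/ and viewed, and the job is handed in when it is done.

Besides the shell and the picture viewer there is one more tool, called after ">>>" as name([rows], argument=value, ...), one row to a line, values as JSON. servo_tool: Moves the arm, as the interface text tells. Its arguments: {"type":"object","properties":{"increments":{"type":"array","items":{"type":"array"}}},"required":["increments"]}

```bash
ls; mkdir -p pics
cat > h.py <<'E'
import numpy as np, cv2
from rig import bot
def snap(cam,name):
    s=bot.read_state(); im,d=bot.capture(cam); cv2.imwrite(f'pics/{name}.png',im); return s,im,d
def pts(cam,d,s=None):
    ci=bot.camera_info(cam);K=np.array(ci['K']);v,u=np.mgrid[0:480,0:640]
    P=np.stack([(u-K[0,2])/K[0,0]*d,(v-K[1,2])/K[1,1]*d,d],-1)
    if 'mount' in ci:
        M=np.array(ci['mount']);P=P@M[:3,:3].T+M[:3,3]
        return P@np.array(s['tcp_rot']).T+np.array(s['position'])
    R=np.array(ci['R']);t=np.array(ci['t']);return (P-t)@R
E
python3 - <<'E'
from h import *
s,im,d=snap('top','top0'); np.save('top0d.npy',d)
s2,im,d=snap('scene','scene0')
print(s)
for c in('top','scene','wrist'):print(c,bot.camera_info(c))
for n in ['adapter_mid','transformer_mid','lidded_box_mid','tray','mat','cradle_seat','tool_pouch','motor_silver_mid','motor_gold_mid']:
    print(n,[(r['bbox'],round(r['p'],2)) for r in bot.find_in('top',n)])
E
```

```text
pics
{'time_s': 0.0, 'joint_positions': array([ 6.70073747e+01,  3.02785230e+01,  8.21546334e+01, -1.83528375e-04,
        6.76890788e+01, -1.02273328e+01]), 'qvel': array([-0.1019125 , -0.01641506, -0.0023841 , -0.05588407, -0.06384496,
        0.01446687]), 'tau': array([ 1.12583530e-03, -4.40043283e+01, -1.76593316e+01,  6.34643831e-02,
        5.81308140e-02, -1.70055200e-04]), 'position': array([0.13778714, 0.60888903, 0.22158611]), 'tcp_rot': array([[-9.75283494e-01,  2.20955688e-01, -8.30607374e-04],
       [ 2.20956929e-01,  9.75281587e-01, -1.96507531e-03],
       [ 3.75881511e-04, -2.10003397e-03, -9.99997724e-01]]), 'force': array([-0.85249155, -0.16950615,  0.03286301]), 'moment': array([-0.02193043, -0.00244001, -0.013169  ]), 'opening': 0.9994694392904273}
top {'K': array([[580.55884277,   0.        , 315.56635063],
       [  0.        , 580.55884277, 245.77814337],
       [  0.        ,   0.        ,   1.        ]]), 'R': array([[-0.04264878, -0.99907909, -0.00469664],
       [-0.9749123 ,  0.04264415, -0.21846619],
       [ 0.21846529, -0.0047385 , -0.97583322]]), 't'
[... 745 characters left out ...]
,
        -3.32664439e-04],
       [-7.68031904e-04, -2.92646064e-01,  9.56220525e-01,
        -1.62387585e-01],
       [ 0.00000000e+00,  0.00000000e+00,  0.00000000e+00,
         1.00000000e+00]])}
adapter_mid []
transformer_mid [([336.1, 259.5, 356.1, 275.4], 0.6)]
lidded_box_mid [([406.3, 288.0, 426.2, 308.1], 0.87), ([408.2, 248.4, 437.6, 272.7], 0.82), ([290.0, 256.1, 311.9, 272.8], 0.73), ([128.6, 268.6, 154.5, 296.2], 0.68)]
tray [([262.4, 241.3, 384.8, 296.5], 0.59)]
mat [([186.0, 229.7, 241.5, 306.8], 0.56)]
cradle_seat [([462.2, 234.9, 506.8, 286.2], 0.64), ([262.4, 240.1, 386.8, 296.7], 0.44)]
tool_pouch []
motor_silver_mid [([366.6, 258.6, 377.0, 274.7], 0.43)]
motor_gold_mid []
```

Run:
```python
import cv2
a=cv2.imread('pics/top0.png')[180:340,100:540];cv2.imwrite('pics/top0c.png',cv2.resize(a,(800,291)))
```

```text
(no output)
```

View pics/top0.png

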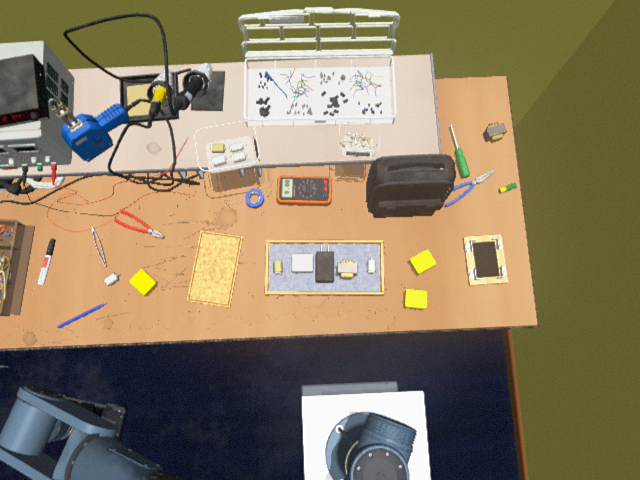

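View pics/scene0.png

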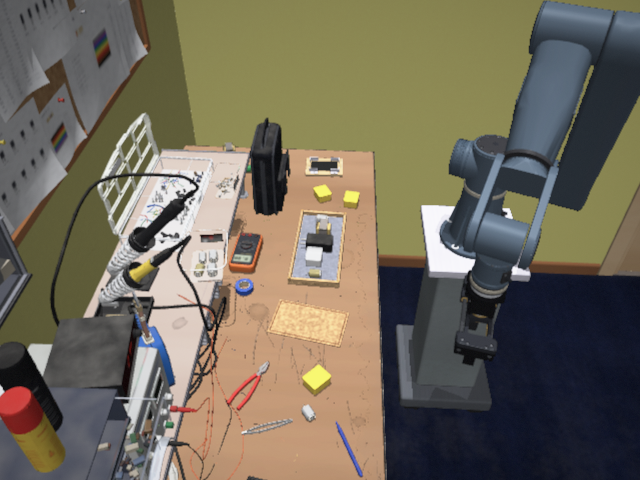

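Run:
```python
from h import *
d=np.load('top0d.npy');P=pts('top',d)
for n,(u,v) in dict(mat=(213,268),tr=(346,265),box=(301,264),ad=(324,268),cr=(484,261),m1=(371,266),y1=(422,260),y2=(416,298),w=(141,282)).items(): print(n,P[v,u].round(3))
```

```text
mat [0.497 0.386 0.003]
tr [0.481 0.026 0.049]
box [0.492 0.145 0.031]
ad [0.478 0.084 0.034]
cr [ 0.482 -0.35   0.016]
m1 [ 0.479 -0.042  0.027]
y1 [ 0.49  -0.181  0.024]
y2 [ 0.388 -0.156  0.026]
w [0.463 0.575 0.025]
```

Both views show the tray at y≈-0.08…0.2: box left of the adapter (px 301,264), transformer right of it (346,268), mat around (213,268), cradle at (487,260). Next, go for a wrist look: turn first, then travel.

>>> servo_tool([
  [0,[0,0,-6],10],
  [0,[0,0,-6],10],
  [0,[0,0,-6],10],
  [0,[0,0,-6],10],
  [0,[0,0,-6],10],
])

```text
time_s: 1.18
position: [0.138, 0.6095, 0.2528]
tcp_rot: [[-0.453, 0.892, 0.0], [0.892, 0.453, -0.0], [-0.0, 0.0, -1.0]]
force: [-0.2, 0.1, -0.6]
opening: 1.0
```

>>> servo_tool([
  [0,[0,0,0],10],
  [0,[0,0,0],10],
  [0,[0,0,0],7.2],
  [0,[0,0,0],0],
  [0,[0,0,0],0],
])

```text
time_s: 1.8
position: [0.138, 0.6095, 0.2525]
tcp_rot: [[-0.002, 1.0, -0.0], [1.0, 0.002, -0.0], [-0.0, -0.0, -1.0]]
force: [-0.2, 0.1, -0.2]
opening: 1.003
```

>>> servo_tool([
  [0,[-25,20,0],0],
  [0,[-43,28,0],0],
  [0,[-43,28,0],0],
  [0,[-43,28,0],0],
  [0,[-43,28,0],0],
])

```text
time_s: 2.42
position: [0.271, 0.4114, 0.2528]
tcp_rot: [[-0.002, 1.0, 0.001], [1.0, 0.002, 0.001], [0.001, 0.001, -1.0]]
force: [0.7, 1.3, -0.5]
opening: 1.002
```

>>> servo_tool([
  [0,[-43,28,0],0],
  [0,[-43,28,0],0],
  [0,[-43,28,0],0],
  [0,[-43,28,0],0],
  [0,[-43,28,0],0],
])

```text
time_s: 3.05
position: [0.4113, 0.1963, 0.2529]
tcp_rot: [[-0.002, 1.0, 0.001], [1.0, 0.002, 0.0], [0.0, 0.001, -1.0]]
force: [-0.1, 1.1, 0.3]
opening: 1.0
```

>>> servo_tool([
  [0,[-43,28,0],0],
  [0,[-43,28,0],0],
  [0,[-25,12,0],0],
  [0,[0,0,0],0],
  [0,[0,0,0],0],
])

```text
time_s: 3.68
position: [0.4777, 0.0872, 0.2525]
tcp_rot: [[-0.001, 1.0, -0.001], [1.0, 0.001, 0.001], [0.001, -0.001, -1.0]]
force: [-0.2, 0.6, -0.9]
opening: 0.997
```

Run:
```python
from h import *
s,im,d=snap('wrist','w0'); np.save('w0d.npy',d); np.savez('w0s.npz',p=s['position'],R=s['tcp_rot'])
print(s['position'],s['time_s'])
P=pts('wrist',d,s); np.save('w0P.npy',P)
for n in ['adapter_mid','transformer_mid','lidded_box_mid','tray','mat','motor_silver_mid','motor_gold_mid']:
    print(n,[(r['bbox'],round(r['p'],2)) for r in bot.find_in('wrist',n)])
```

```text
[0.47773344 0.08722755 0.25247105] 3.675
adapter_mid [([281.3, 171.3, 384.1, 230.7], 0.56)]
transformer_mid [([291.2, 226.8, 341.6, 286.1], 0.96)]
lidded_box_mid [([217.8, 365.9, 261.6, 424.6], 0.85), ([299.7, 383.1, 343.3, 407.8], 0.75), ([306.3, 97.3, 369.2, 169.7], 0.72)]
tray [([247.3, 10.2, 420.9, 332.4], 0.91)]
mat []
motor_silver_mid [([306.2, 298.9, 336.1, 318.5], 0.68)]
motor_gold_mid []
```

View pics/w0.png

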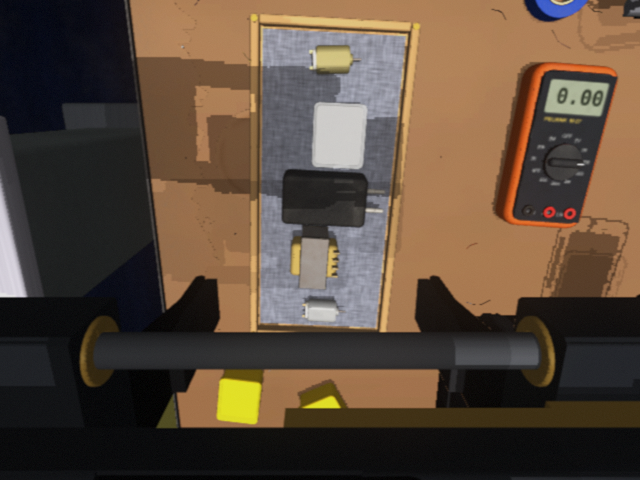

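Wrist view: box at (339,135), adapter (324,198) with pins to the right (+x), transformer (316,260), silver motor (320,309), gold motor (332,59). Measure top faces from depth.

```bash
cat >> h.py <<'E'
def rect(P,region,zlo,zhi,label=''):
    u0,v0,u1,v1=region
    Q=P[v0:v1,u0:u1].reshape(-1,3);m=(Q[:,2]>zlo)&(Q[:,2]<zhi);Q=Q[m]
    (c,sz,a)=cv2.minAreaRect((Q[:,:2]*1000).astype(np.float32))
    lo,hi=Q.min(0)*1000,Q.max(0)*1000
    print(label,len(Q),'rect c',np.round(c,1),'sz',np.round(sz,1),'ang',round(a,1),'z50',round(float(np.median(Q[:,2])*1000),1),'mean',(Q.mean(0)*1000).round(1),'bbx',lo[:2].round(1),hi[:2].round(1))
    return Q
E
python3 - <<'E'
from h import *
P=np.load('w0P.npy')
rect(P,(300,90,380,180),.029,.042,'box')
rect(P,(270,160,375,235),.035,.05,'adapter')
rect(P,(285,230,345,295),.045,.06,'tr core')
rect(P,(285,230,345,295),.018,.06,'tr all')
rect(P,(300,296,345,322),.018,.04,'silver')
rect(P,(300,40,365,80),.018,.04,'gold')
rect(P,(240,5,430,330),.017,.0265,'rim')
for v,u in((135,339),(200,310),(262,314),(60,290),(400,238),(150,200)):print(v,u,P[v,u].round(4))
E
```

```text
box 3686 rect c [492.1 138.5] sz [68.3 61.5] ang 89.8 z50 35.7 mean [496.  140.6  35.9] bbx [461.2 104.2] [522.7 172.7]
adapter 4574 rect c [483.5  85.6] sz [72.2 81.3] ang 89.7 z50 41.9 mean [484.1  86.9  41.4] bbx [442.8  49.5] [524.2 121.6]
tr core 1749 rect c [474.5  24.8] sz [53.2 45.9] ang 86.4 z50 51.9 mean [474.6  25.9  51.1] bbx [450.9  -2. ] [497.6  51.9]
tr all 2353 rect c [474.  25.] sz [53.1 47. ] ang 87.3 z50 51.4 mean [473.9  28.6  48. ] bbx [450.5  -2. ] [497.7  51.9]
silver 678 rect c [483.8 -41.8] sz [23.  45.8] ang 87.1 z50 26.6 mean [481.  -39.3  25.4] bbx [461.1 -53. ] [506.6 -29.6]
gold 1125 rect c [493.1 209.6] sz [23.8 46.1] ang 89.8 z50 26.8 mean [489.9 209.1  25.9] bbx [470.  197.7] [516.1 221.5]
rim 8182 rect c [485.1  87.6] sz [313.  150.6] ang 87.2 z50 21.9 mean [487.1 130.1  21.9] bbx [402.7 -66.6] [567.5 246.8]
135 339 [0.4975 0.1438 0.0337]
200 310 [0.4707 0.0847 0.0415]
262 314 [0.4745 0.0266 0.0525]
60 290 [0.4522 0.2101 0.0084]
400 238 [ 0.3871 -0.152   0.0277]
150 200 [ 0.3592  0.1269 -0.0004]
```

Run:
```python
from h import *
P=np.load('w0P.npy');im=cv2.imread('pics/w0.png')
def fit(mask,zlo,zhi,l):
    m=mask&(P[...,2]>zlo)&(P[...,2]<zhi)
    m=cv2.morphologyEx(m.astype(np.uint8),cv2.MORPH_OPEN,np.ones((3,3)))
    n,lab,st,_=cv2.connectedComponentsWithStats(m);k=1+np.argmax(st[1:,4]);Q=P[lab==k]
    c,sz,a=cv2.minAreaRect((Q[:,:2]*1000).astype(np.float32))
    print(l,len(Q),np.round(c,1),np.round(sz,1),round(a,1),'mean',(Q.mean(0)*1000).round(1))
def box(u0,v0,u1,v1):
    m=np.zeros((480,640),bool);m[v0:v1,u0:u1]=1;return m
hsv=cv2.cvtColor(im,cv2.COLOR_BGR2HSV).astype(int);g=im.max(2)
fit(box(305,95,375,172)&(im.min(2)>165),.028,.042,'box')
fit(box(270,165,372,235)&(g<75),.037,.05,'ad')
fit(box(285,232,345,295)&(hsv[...,1]<60),.048,.06,'core')
fit(box(285,232,345,295)&(hsv[...,1]>70),.030,.06,'coil')
for n in ['tray','transformer_mid','adapter_mid','lidded_box_mid']:
    s,im2,d2=None,None,None
    break
print(hsv[262,298],hsv[262,314],hsv[262,333])
# tray edges: rim outer
m=box(240,5,430,335)&(P[...,2]>.017)&(P[...,2]<.026)&(hsv[...,1]>90)
m&=~box(290,40,372,325)
Q=P[m];
for y in np.arange(-.06,.24,.03):
    s=Q[abs(Q[:,1]-y)<.008]; 
    a=s[s[:,0]<.44,0];b=s[s[:,0]>.53,0]
    print(round(y,2),(np.percentile(a,[2,98])*1000).round(1) if len(a) else '',(np.percentile(b,[2,98])*1000).round(1) if len(b) else '')
t=Q[Q[:,1]>.235];print(t[:,1].max(),Q[:,1].min())
```

```text
box 3231 [497.1 143.2] [57.3 46.7] 87.1 mean [497.2 143.8  35.7]
ad 4112 [483.6  83.1] [48.6 79.7] 87.2 mean [483.3  84.8  42. ]
core 1375 [473.3  24.9] [53.2 26.7] 86.4 mean [473.7  25.8  52.1]
coil 334 [491.7  24.6] [33.4  9.7] 86.7 mean [491.7  26.5  45.1]
[ 22 139 211] [ 13  28 162] [ 22 129 199]
-0.06 [402.8 437.1] [544.6 552.5]
-0.03 [404.2 412.3] [546.3 554. ]
0.0 [405.6 414.1] [547.8 555.8]
0.03 [407.1 415.6] [549.3 557.2]
0.06 [408.5 416.9] [550.6 558.5]
0.09 [411.2 418.3] [552.1 559.8]
0.12 [412.6 419.7] [553.6 561.5]
0.15 [414.1 421.4] [555.1 562.8]
0.18 [415.5 422.9] [556.6 564.3]
0.21 [416.9 424.2] [558.  565.9]
0.24684208718435108 -0.06907779439277771
```

Run:
```python
import cv2
a=cv2.imread('pics/w0.png')[85:330,240:430];cv2.imwrite('pics/w0c.png',cv2.resize(a,None,fx=2.4,fy=2.4,interpolation=cv2.INTER_CUBIC))
```

```text
(no output)
```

View pics/w0c.png

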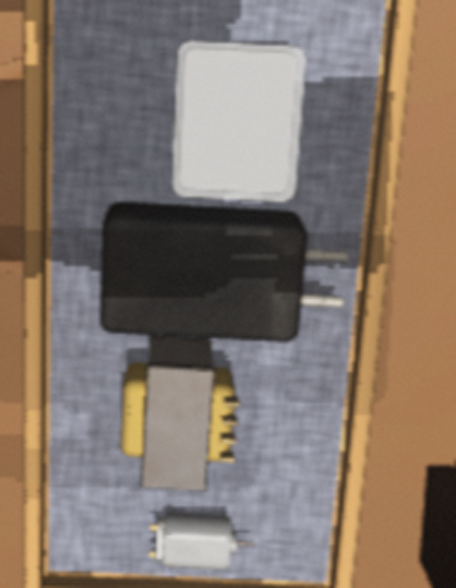

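```bash
cat > go.py <<'E'
import sys
from h import *
s=bot.read_state();R=np.array(s['tcp_rot']);p=np.array(s['position'])*1000
yaw=np.degrees(np.arctan2(R[1,0],R[0,0]))
a=list(map(float,sys.argv[1:]))
print('t',round(s['time_s'],2),'pos',p.round(1),'yaw',round(yaw,2),'open',round(float(s['opening'])*87,1),'F',np.round(s['force'],1))
for i in range(0,len(a),3):
    q=np.array(a[i:i+3]);print('->',q,'tool d',(R.T@(q-p)).round(1));p=q
E
python3 - <<'E'
from h import *
P=pts('top',np.load('top0d.npy'))
Q=P[150:220,360:460].reshape(-1,3);Q=Q[Q[:,2]>.06];print('pouch',Q.min(0),Q.max(0),np.percentile(Q,[2,98],axis=0))
E
```

```text
pouch [ 0.19821886 -0.2375949   0.0605041 ] [0.767914   0.11159798 1.56045659] [[ 0.60015881 -0.22872487  0.07930025]
 [ 0.76007178 -0.03326722  0.30176924]]
```

>>> servo_tool([
  [0.24,[0,0,0],3],
  [0.24,[0,0,0],0],
  [0.24,[0,0,0],0],
])

```text
time_s: 4.45
position: [0.4784, 0.0868, 0.2526]
tcp_rot: [[0.051, 0.999, 0.0], [0.999, -0.051, 0.0], [0.0, 0.0, -1.0]]
force: [-0.3, -0.2, 0.3]
opening: 0.786
```

```bash
python3 go.py 473.5 25.2 100 473.5 25.2 13
```

```text
t 4.45 pos [478.4  86.8 252.6] yaw 87.09 open 68.4 F [-0.3 -0.2  0.3]
-> [473.5  25.2 100. ] tool d [-61.8  -1.7 152.6]
-> [473.5  25.2  13. ] tool d [-0. -0. 87.]
```

>>> servo_tool([
  [0.24,[-20,-0.6,0],0],
  [0.24,[-20,-0.6,50],0],
  [0.24,[-21.8,-0.5,50],0],
  [0.24,[0,0,40],0],
  [0.24,[0,0,0],0],
])

```text
time_s: 5.08
position: [0.4713, 0.0252, 0.1103]
tcp_rot: [[0.052, 0.999, -0.007], [0.999, -0.052, 0.001], [0.001, -0.007, -1.0]]
force: [0.3, 0.0, 0.7]
opening: 0.758
```

```bash
python3 go.py 473.5 25.2 13
python3 - <<'E'
from h import *
snap('wrist','w1')
E
```

```text
t 5.08 pos [471.3  25.2 110.3] yaw 87.01 open 66.0 F [0.3 0.  0.7]
-> [473.5  25.2  13. ] tool d [ 0.1  2.9 97.3]
```

View pics/w1.png

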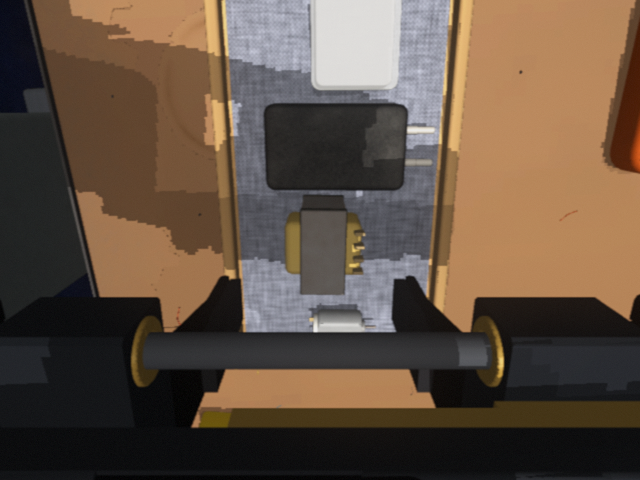

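Transformer centred between the jaws (px 323 vs 320). Descend and grip.

>>> servo_tool([
  [0.24,[0,0,30],0],
  [0.24,[0,0,30],0],
  [0.24,[0,0,15],0],
  [0.24,[0,0,0],0],
  [0.24,[0,0,0],0],
])

```text
time_s: 5.75
position: [0.4745, 0.0251, 0.0387]
tcp_rot: [[0.051, 0.999, 0.002], [0.999, -0.051, -0.0], [-0.0, 0.002, -1.0]]
force: [-0.4, -0.8, -0.5]
opening: 0.761
```

```bash
python3 go.py 473.5 25.2 13
```

```text
t 5.75 pos [474.5  25.1  38.7] yaw 87.05 open 66.2 F [-0.4 -0.8 -0.5]
-> [473.5  25.2  13. ] tool d [ 0.1 -1.1 25.7]
```

>>> servo_tool([
  [0.24,[0,0,12],0],
  [0.24,[0,0,12],0],
  [0.24,[0,0,0],0],
  [0.6,[0,0,0],0],
  [0.6,[0,0,0],0],
])

```text
time_s: 6.38
position: [0.4736, 0.0251, 0.0136]
tcp_rot: [[0.052, 0.999, 0.0], [0.999, -0.052, -0.0], [-0.0, 0.0, -1.0]]
force: [-0.0, 0.2, -0.3]
opening: 0.617
```

>>> servo_tool([
  [0.6,[0,0,0],0],
  [0.6,[0,0,0],0],
  [0.6,[0,0,0],0],
])

```text
time_s: 6.75
position: [0.4738, 0.0251, 0.0137]
tcp_rot: [[0.052, 0.999, 0.001], [0.999, -0.052, -0.0], [-0.0, 0.001, -1.0]]
force: [0.9, 0.9, 0.5]
opening: 0.527
```

Gripped at 45.9 mm (coil). Lift; meanwhile locate the mat from the top picture.

>>> servo_tool([
  [0.6,[0,0,-15],0],
  [0.6,[0,0,-30],0],
  [0.6,[0,0,-30],0],
  [0.6,[0,0,-30],0],
  [0.6,[0,0,0],0],
])

```text
time_s: 7.38
position: [0.4746, 0.025, 0.1208]
tcp_rot: [[0.052, 0.999, 0.005], [0.999, -0.052, -0.001], [-0.001, 0.005, -1.0]]
force: [-0.1, -0.6, -3.3]
opening: 0.527
```

```bash
python3 - <<'E'
from h import *
s,im,d=snap('top','top1')
r=bot.trace('top','mat')
P=pts('top',d)
for q in r:
    Q=P[q['region']];Q=Q[(Q[:,2]<.012)&(Q[:,2]>-.01)];print(q['p'],q['bbox'],cv2.minAreaRect((Q[:,:2]*1000).astype(np.float32)),Q.mean(0))
r=bot.trace('top','cradle_seat')
for q in r:
    Q=P[q['region']];print('cr',q['p'],q['bbox'],cv2.minAreaRect((Q[:,:2]*1000).astype(np.float32)),Q.mean(0))
E
python3 go.py 473 385 115
```

```text
0.79 [187.1, 230.3, 241.7, 307.6] ((497.0531005859375, 382.00341796875), (118.45941162109375, 199.93675231933594), 79.49573516845703) [0.49534249 0.38169473 0.00299505]
cr 0.95 [462.5, 234.2, 509.0, 283.5] ((394.15631103515625, -138.18856811523438), (159.7749481201172, 614.5006103515625), 23.536701202392578) [ 0.48753213 -0.35206692  0.01818219]
t 7.53 pos [472.4  25.3 117.9] yaw 87.03 open 46.0 F [ 0.4 -0.1 -3.7]
-> [473. 385. 115.] tool d [359.3 -18.1   3.1]
```

>>> servo_tool([
  [0.6,[25,-3,0],0],
  [0.6,[45,-5.4,0],0],
  [0.6,[45,-5.4,0],0],
  [0.6,[45,-5.4,0],0],
  [0.6,[45,-5.4,0],0],
])

```text
time_s: 8.15
position: [0.4582, 0.2322, 0.1168]
tcp_rot: [[0.052, 0.999, -0.004], [0.999, -0.052, -0.001], [-0.001, -0.003, -1.0]]
force: [0.5, -0.4, -3.1]
opening: 0.525
```

>>> servo_tool([
  [0.6,[45,-5.4,0],0],
  [0.6,[45,-5.4,0],0],
  [0.6,[45,-5.4,0],0],
  [0.6,[24,-2.6,0],0],
  [0.6,[0,0,0],0],
])

```text
time_s: 8.78
position: [0.4476, 0.392, 0.1165]
tcp_rot: [[0.049, 0.999, -0.003], [0.999, -0.049, -0.001], [-0.002, -0.002, -1.0]]
force: [0.2, -0.6, -2.6]
opening: 0.525
```

>>> servo_tool([
  [0.6,[0,0,30],0],
  [0.6,[0,0,30],0],
  [0.6,[0,0,20],0],
  [0.6,[0,0,0],0],
  [0.6,[0,0,0],0],
])

```text
time_s: 9.4
position: [0.4492, 0.3903, 0.0386]
tcp_rot: [[0.052, 0.999, -0.0], [0.999, -0.052, -0.0], [-0.0, -0.0, -1.0]]
force: [0.3, 1.9, -3.0]
opening: 0.524
```

```bash
python3 go.py 448 391 10
```

```text
t 9.4 pos [449.2 390.3  38.6] yaw 86.99 open 45.6 F [ 0.3  1.9 -3. ]
-> [448. 391.  10.] tool d [ 0.7 -1.2 28.6]
```

>>> servo_tool([
  [0.6,[0,0,15],0],
  [0.6,[0,0,8],0],
  [0.6,[0,0,3],0],
  [0.6,[0,0,0],0],
  [0.6,[0,0,0],0],
])

```text
time_s: 10.02
position: [0.4492, 0.3911, 0.0128]
tcp_rot: [[0.052, 0.999, 0.0], [0.999, -0.052, 0.0], [0.0, 0.0, -1.0]]
force: [0.7, -0.4, -3.4]
opening: 0.525
```

>>> servo_tool([
  [0.6,[0,0,2],0],
  [0.6,[0,0,1],0],
  [0.6,[0,0,0.5],0],
  [0.6,[0,0,0],0],
  [0.6,[0,0,0],0],
])

```text
time_s: 10.65
position: [0.449, 0.3909, 0.0098]
tcp_rot: [[0.052, 0.999, 0.0], [0.999, -0.052, 0.0], [0.0, 0.0, -1.0]]
force: [-0.3, -1.3, 6.2]
opening: 0.523
```

>>> servo_tool([
  [0.2,[0,0,0],0],
  [0.2,[0,0,0],0],
  [0.2,[0,0,0],0],
  [0.2,[0,0,-20],0],
  [0.2,[0,0,-40],0],
])

```text
time_s: 11.28
position: [0.4481, 0.3903, 0.0691]
tcp_rot: [[0.052, 0.999, -0.003], [0.999, -0.052, -0.002], [-0.002, -0.003, -1.0]]
force: [-0.0, 0.7, 0.1]
opening: 0.798
```

>>> servo_tool([
  [0.2,[0,0,-40],0],
  [0.2,[-25,0,0],0],
  [0.2,[-40,0,0],0],
  [0.2,[-40,0,0],0],
  [0.2,[-30,0,0],0],
])

```text
time_s: 11.9
position: [0.4421, 0.2548, 0.1104]
tcp_rot: [[0.052, 0.999, 0.002], [0.999, -0.052, 0.0], [0.0, 0.001, -1.0]]
force: [0.6, 0.6, 0.4]
opening: 0.8
```

```bash
python3 - <<'E'
from h import *
snap('scene','scene1');
E
python3 go.py 497.1 143.2 111 497.1 143.2 15
```

```text
t 11.95 pos [441.  252.  110.1] yaw 86.96 open 69.1 F [-1.2 -2.9 -0.5]
-> [497.1 143.2 111. ] tool d [-105.6   61.7   -0.7]
-> [497.1 143.2  15. ] tool d [ 0.2  0.1 96. ]
```

View pics/scene1.png

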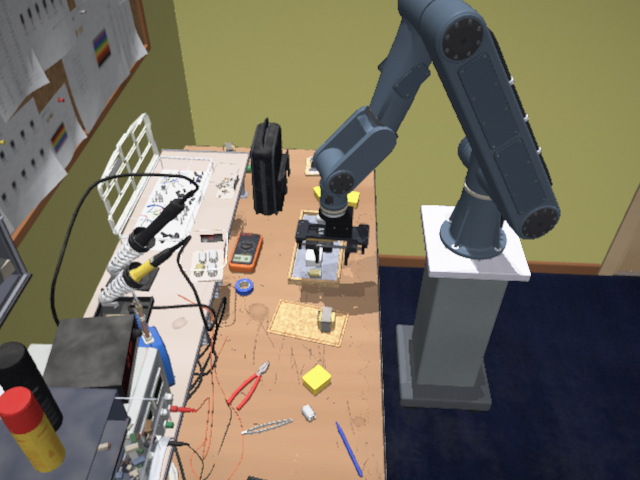

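Transformer stands upright on the mat (px 327,318). Now the box.

>>> servo_tool([
  [0.2,[-35,20,0],0],
  [0.2,[-35,20,0],0],
  [0.2,[-35.6,21.7,0],0],
  [0.2,[0,0,0],0],
  [0.2,[0,0,0],0],
])

```text
time_s: 12.58
position: [0.4979, 0.1478, 0.1097]
tcp_rot: [[0.052, 0.999, 0.0], [0.999, -0.052, 0.0], [0.0, 0.0, -1.0]]
force: [-0.4, 0.5, -0.6]
opening: 0.8
```

```bash
python3 - <<'E'
from h import *
snap('wrist','w2')
E
python3 go.py 497.1 143.2 11
```

```text
t 12.62 pos [497.5 148.2 109.5] yaw 87.07 open 69.4 F [-0.3 -0.1 -0.4]
-> [497.1 143.2  11. ] tool d [-5.  -0.1 98.5]
```

View pics/w2.png

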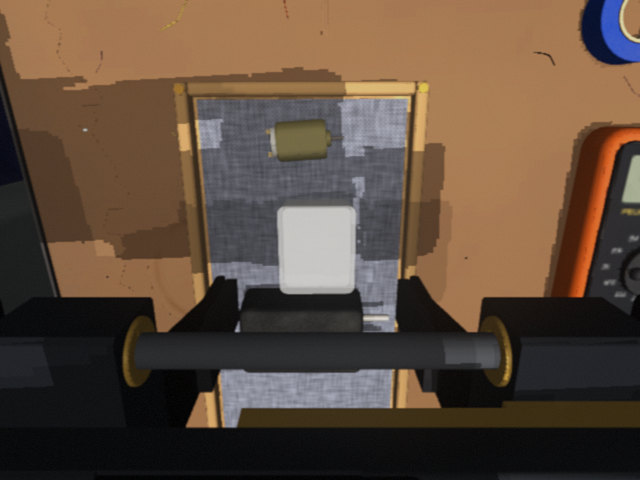

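>>> servo_tool([
  [0.2,[-5,0,15],0],
  [0.2,[0,0,30],0],
  [0.2,[0,0,30],0],
  [0.2,[0,0,12],0],
  [0.2,[0,0,0],0],
])

```text
time_s: 13.25
position: [0.4971, 0.1432, 0.0217]
tcp_rot: [[0.05, 0.999, -0.002], [0.999, -0.05, -0.0], [-0.0, -0.002, -1.0]]
force: [0.1, 0.1, -0.9]
opening: 0.8
```

>>> servo_tool([
  [0.2,[0,0,8],0],
  [0.2,[0,0,3],0],
  [0.2,[0,0,0],0],
  [0.2,[0,0,0],0],
  [0.2,[0,0,0],0],
])

```text
time_s: 13.88
position: [0.4981, 0.1424, 0.0113]
tcp_rot: [[0.052, 0.999, 0.001], [0.999, -0.052, 0.0], [0.0, 0.001, -1.0]]
force: [-0.5, 0.0, 0.2]
opening: 0.799
```

>>> servo_tool([
  [0.6,[0,0,0],0],
  [0.6,[0,0,0],0],
  [0.6,[0,0,0],0],
  [0.6,[0,0,0],0],
  [0.6,[0,0,0],0],
])

```text
time_s: 14.5
position: [0.4979, 0.1424, 0.011]
tcp_rot: [[0.052, 0.999, -0.0], [0.999, -0.052, -0.0], [-0.0, -0.0, -1.0]]
force: [-0.8, -0.6, 0.0]
opening: 0.516
```

>>> servo_tool([
  [0.6,[0,0,-10],0],
  [0.6,[0,0,-25],0],
  [0.6,[0,0,-30],0],
  [0.6,[0,0,-35],0],
  [0.6,[0,0,0],0],
])

```text
time_s: 15.12
position: [0.4999, 0.1426, 0.114]
tcp_rot: [[0.052, 0.999, 0.007], [0.999, -0.052, 0.0], [0.001, 0.007, -1.0]]
force: [0.7, 0.1, -0.6]
opening: 0.517
```

```bash
python3 go.py 546 373 110
```

```text
t 15.12 pos [499.9 142.6 114. ] yaw 87.04 open 45.0 F [ 0.7  0.1 -0.6]
-> [546. 373. 110.] tool d [232.4  34.1   4.4]
```

>>> servo_tool([
  [0.6,[30,6,0],0],
  [0.6,[45,7,0],0],
  [0.6,[45,7,0],0],
  [0.6,[45,7,0],0],
  [0.6,[45,7,0],0],
])

```text
time_s: 15.75
position: [0.5421, 0.3514, 0.1099]
tcp_rot: [[0.052, 0.999, -0.002], [0.999, -0.052, -0.001], [-0.001, -0.002, -1.0]]
force: [-0.1, -0.6, -0.5]
opening: 0.51
```

>>> servo_tool([
  [0.6,[22,2,0],0],
  [0.6,[0,0,20],0],
  [0.6,[0,0,30],0],
  [0.6,[0,0,30],0],
  [0.6,[0,0,0],0],
])

```text
time_s: 16.38
position: [0.5422, 0.3691, 0.0266]
tcp_rot: [[0.053, 0.999, -0.009], [0.999, -0.053, -0.005], [-0.005, -0.009, -1.0]]
force: [-0.0, 0.2, -1.1]
opening: 0.515
```

```bash
python3 go.py 546 373 7.5
```

```text
t 16.38 pos [542.2 369.1  26.6] yaw 86.97 open 44.8 F [-0.   0.2 -1.1]
-> [546.  373.    7.5] tool d [ 4.2  3.8 19.1]
```

>>> servo_tool([
  [0.6,[0,0,8],0],
  [0.6,[0,0,5],0],
  [0.6,[0,0,3],0],
  [0.6,[0,0,0],0],
  [0.6,[0,0,0],0],
])

```text
time_s: 17.0
position: [0.5461, 0.3724, 0.0155]
tcp_rot: [[0.052, 0.999, 0.001], [0.999, -0.052, 0.0], [0.0, 0.001, -1.0]]
force: [-0.3, 0.9, -0.8]
opening: 0.515
```

>>> servo_tool([
  [0.6,[0,0,5],0],
  [0.6,[0,0,2],0],
  [0.6,[0,0,0.8],0],
  [0.6,[0,0,0],0],
  [0.6,[0,0,0],0],
])

```text
time_s: 17.62
position: [0.5459, 0.3723, 0.0072]
tcp_rot: [[0.052, 0.999, 0.0], [0.999, -0.052, 0.0], [0.0, 0.0, -1.0]]
force: [0.7, 0.8, 0.2]
opening: 0.516
```

>>> servo_tool([
  [0.2,[0,0,0],0],
  [0.2,[0,0,0],0],
  [0.2,[0,0,0],0],
  [0.2,[0,0,-20],0],
  [0.2,[0,0,-40],0],
])

```text
time_s: 18.25
position: [0.5447, 0.3717, 0.0672]
tcp_rot: [[0.052, 0.999, -0.003], [0.999, -0.052, -0.001], [-0.002, -0.003, -1.0]]
force: [0.8, 0.6, 0.3]
opening: 0.797
```

>>> servo_tool([
  [0.2,[0,0,-40],0],
  [0.2,[0,0,-30],-8],
  [0.2,[0,0,-20],-10],
  [0.2,[0,0,0],-10],
  [0.2,[0,0,0],-10],
])

```text
time_s: 18.88
position: [0.5462, 0.3725, 0.1596]
tcp_rot: [[-0.579, 0.815, 0.003], [0.815, 0.579, 0.001], [-0.001, 0.003, -1.0]]
force: [0.6, -0.3, 0.6]
opening: 0.8
```

>>> servo_tool([
  [0.2,[0,0,0],-10],
  [0.2,[0,0,0],-10],
  [0.2,[0,0,0],-10],
  [0.2,[0,0,0],-10],
  [0.2,[0,0,0],-10],
])

```text
time_s: 19.5
position: [0.546, 0.3724, 0.1589]
tcp_rot: [[-0.997, 0.081, 0.002], [0.081, 0.997, 0.001], [-0.001, 0.001, -1.0]]
force: [-0.5, 0.5, -1.0]
opening: 0.802
```

```bash
python3 - <<'E'
from h import *
s,im,d=snap('wrist','w3');snap('top','top2')
E
python3 go.py 483.6 83.1 150
```

```text
t 19.6 pos [546.1 372.4 158.8] yaw 175.03 open 69.7 F [ 0.7 -0.6  0.7]
-> [483.6  83.1 150. ] tool d [  37.2 -293.6    8.5]
```

View pics/w3.png

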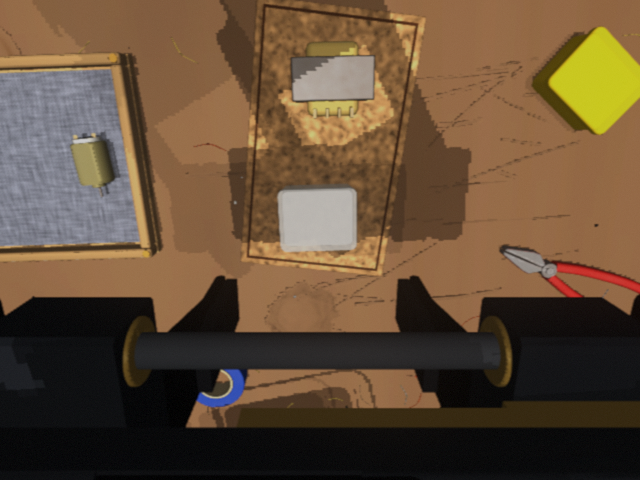

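View pics/top2.png

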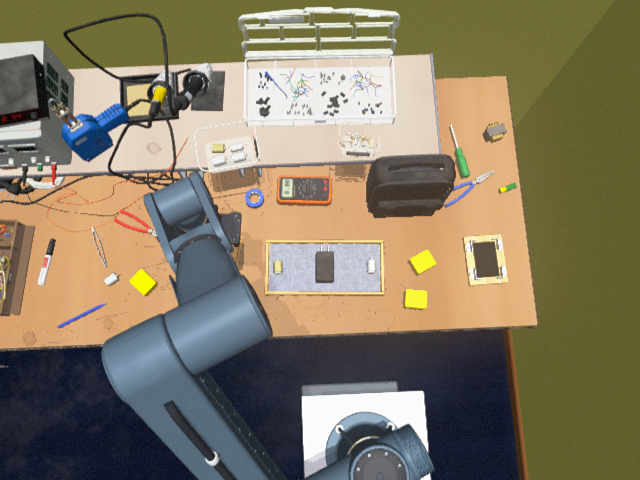

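Both stand on the mat, (333,80) and (317,218) in the wrist view. Over to the adapter.

>>> servo_tool([
  [0.2,[4,-33,0],-2.1],
  [0.2,[4,-45,0],0],
  [0.2,[4,-45,0],0],
  [0.2,[4,-45,0],0],
  [0.2,[4,-45,0],0],
])

```text
time_s: 20.23
position: [0.5141, 0.1595, 0.1583]
tcp_rot: [[-0.999, 0.053, 0.002], [0.053, 0.999, 0.0], [-0.002, 0.0, -1.0]]
force: [-0.5, 0.4, -0.3]
opening: 0.803
```

>>> servo_tool([
  [0.2,[4,-45,0],0],
  [0.2,[4,-30,0],0],
  [0.2,[0,0,0],0],
  [0.2,[0,0,0],0],
])

```text
time_s: 20.72
position: [0.5028, 0.0866, 0.1579]
tcp_rot: [[-0.999, 0.052, 0.001], [0.052, 0.999, 0.0], [-0.001, 0.0, -1.0]]
force: [-0.3, 0.4, 0.6]
opening: 0.802
```

```bash
python3 - <<'E'
from h import *
s,im,d=snap('wrist','w4')
P=pts('wrist',d,s);m=(im.max(2)<80)&(P[...,2]>.037)&(P[...,2]<.05)
m=cv2.morphologyEx(m.astype(np.uint8),cv2.MORPH_OPEN,np.ones((3,3)))
n,lab,st,_=cv2.connectedComponentsWithStats(m);k=1+np.argmax(st[1:,4]);Q=P[lab==k]
print(st[k],cv2.minAreaRect((Q[:,:2]*1000).astype(np.float32)),Q.mean(0))
E
python3 go.py 483.6 83.1 150
```

```text
[ 275  141   71  111 7464] ((483.12994384765625, 82.81216430664062), (48.26734161376953, 79.03961944580078), 86.9708251953125) [0.48119769 0.08299011 0.04203144]
t 20.77 pos [502.7  87.  157.7] yaw 177.1 open 69.6 F [-0.1 -1.1  0.6]
-> [483.6  83.1 150. ] tool d [18.9 -4.8  7.7]
```

View pics/w4.png

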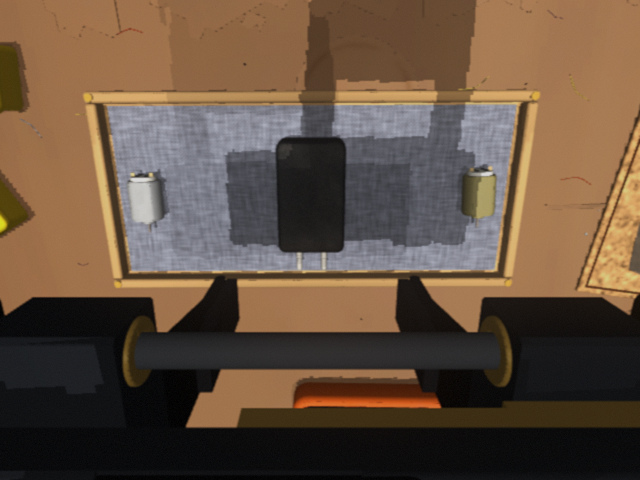

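>>> servo_tool([
  [0.2,[19,-4.8,20],0],
  [0.2,[0,0,40],0],
  [0.2,[0,0,40],0],
  [0.2,[0,0,25],0],
  [0.2,[0,0,0],0],
])

```text
time_s: 21.4
position: [0.482, 0.0835, 0.0307]
tcp_rot: [[-0.999, 0.049, -0.004], [0.049, 0.999, 0.0], [0.004, 0.0, -1.0]]
force: [0.6, -0.5, 0.1]
opening: 0.802
```

>>> servo_tool([
  [0.2,[0,0,14],0],
  [0.2,[0,0,6],0],
  [0.2,[0,0,0],0],
  [0.2,[0,0,0],0],
])

```text
time_s: 21.9
position: [0.4834, 0.0823, 0.0127]
tcp_rot: [[-0.999, 0.05, 0.001], [0.05, 0.999, -0.0], [-0.001, -0.0, -1.0]]
force: [-0.1, -0.2, -0.5]
opening: 0.798
```

```bash
python3 go.py 483.4 82.9 12
```

```text
t 21.9 pos [483.4  82.3  12.7] yaw 177.13 open 69.4 F [-0.1 -0.2 -0.5]
-> [483.4  82.9  12. ] tool d [0.  0.6 0.7]
```

>>> servo_tool([
  [0.6,[0,0,0],0],
  [0.6,[0,0,0],0],
  [0.6,[0,0,0],0],
  [0.6,[0,0,0],0],
  [0.6,[0,0,0],0],
])

```text
time_s: 22.52
position: [0.4832, 0.0824, 0.0124]
tcp_rot: [[-0.999, 0.05, 0.0], [0.05, 0.999, 0.0], [-0.0, 0.0, -1.0]]
force: [0.5, 0.4, 1.9]
opening: 0.57
```

>>> servo_tool([
  [0.6,[0,0,-10],0],
  [0.6,[0,0,-30],0],
  [0.6,[0,0,-40],0],
  [0.6,[0,0,-40],0],
  [0.6,[0,0,-40],0],
])

```text
time_s: 23.15
position: [0.4823, 0.0824, 0.1737]
tcp_rot: [[-0.999, 0.05, -0.001], [0.05, 0.999, -0.0], [0.001, -0.0, -1.0]]
force: [0.9, 0.0, -2.7]
opening: 0.57
```

```bash
python3 go.py 478 -300 172
```

```text
t 23.15 pos [482.3  82.4 173.7] yaw 177.14 open 49.6 F [ 0.9  0.  -2.7]
-> [ 478. -300.  172.] tool d [ -14.8 -382.1    1.7]
```

>>> servo_tool([
  [0.6,[0,-25,0],0],
  [0.6,[-2,-45,0],0],
  [0.6,[-2,-45,0],0],
  [0.6,[-2,-45,0],0],
  [0.6,[-2,-45,0],0],
])

```text
time_s: 23.78
position: [0.4801, -0.1239, 0.1724]
tcp_rot: [[-0.999, 0.05, -0.001], [0.05, 0.999, 0.0], [0.001, 0.0, -1.0]]
force: [0.1, -0.6, -1.8]
opening: 0.571
```

>>> servo_tool([
  [0.6,[-2,-45,0],0],
  [0.6,[-2,-45,0],0],
  [0.6,[-2,-45,0],0],
  [0.6,[-2,-40,0],0],
  [0.6,[0,0,0],0],
])

```text
time_s: 24.4
position: [0.48, -0.3012, 0.1724]
tcp_rot: [[-0.999, 0.054, 0.001], [0.054, 0.999, -0.002], [-0.001, -0.002, -1.0]]
force: [0.2, 0.9, -1.3]
opening: 0.571
```

```bash
python3 - <<'E'
from h import *
s,im,d=snap('wrist','w5'); P=pts('wrist',d,s); np.save('w5P.npy',P)
for q in bot.trace('wrist','cradle_seat'):
    Q=P[q['region']];print('cr',q['p'],q['bbox'],cv2.minAreaRect((Q[:,:2]*1000).astype(np.float32)),Q.mean(0))
E
python3 go.py 482 -350 172
```

```text
cr 0.76 [179.7, 135.9, 315.3, 299.1] ((480.4602966308594, -353.26995849609375), (159.53594970703125, 117.5411148071289), 1.6888729333877563) [ 0.46805694 -0.36438279  0.01282384]
t 24.5 pos [ 479.1 -297.4  171.9] yaw 177.07 open 49.6 F [ 0.2  0.5 -2.6]
-> [ 482. -350.  172.] tool d [ -5.6 -52.4  -0.2]
```

View pics/w5.png

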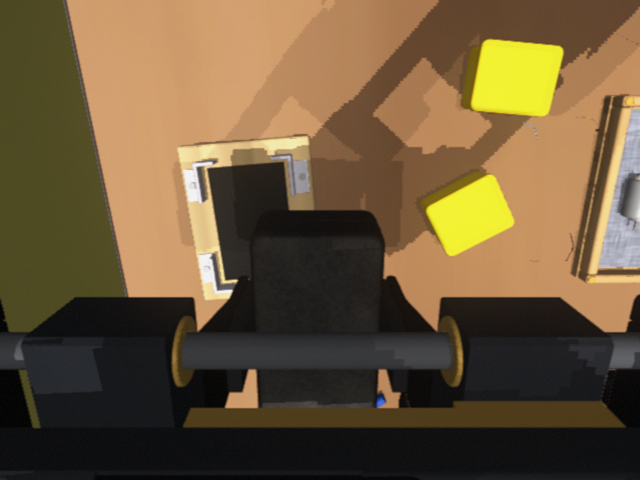

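Cradle partly hidden by the held adapter (px 180–315, 136–299); back off toward the robot to see all of it.

>>> servo_tool([
  [0.6,[30,0,0],0],
  [0.6,[35,-20,0],0],
  [0.6,[25,-20,0],0],
  [0.6,[0,0,0],0],
  [0.6,[0,0,0],0],
])

```text
time_s: 25.12
position: [0.3885, -0.3321, 0.1723]
tcp_rot: [[-0.999, 0.049, 0.0], [0.049, 0.999, 0.001], [0.0, 0.001, -1.0]]
force: [0.7, 0.0, -2.5]
opening: 0.576
```

```bash
python3 - <<'E'
from h import *
s,im,d=snap('wrist','w6'); P=pts('wrist',d,s); np.save('w6P.npy',P)
for q in bot.trace('wrist','cradle_seat'):
    Q=P[q['region']];Q=Q[(Q[:,2]>.007)&(Q[:,2]<.03)];print('cr',q['p'],q['bbox'],cv2.minAreaRect((Q[:,:2]*1000).astype(np.float32)),Q.mean(0))
E
python3 go.py 482 -350 172
```

```text
cr 0.72 [231.4, 248.6, 256.1, 386.1] ((489.39593505859375, -399.1754150390625), (135.26898193359375, 20.14544105529785), 0.9384651184082031) [ 0.4557844  -0.40113665  0.01110925]
t 25.23 pos [ 388.9 -332.3  172.3] yaw 177.23 open 49.5 F [ 0.7 -0.3 -1.4]
-> [ 482. -350.  172.] tool d [-93.9 -13.2   0.3]
```

View pics/w6.png

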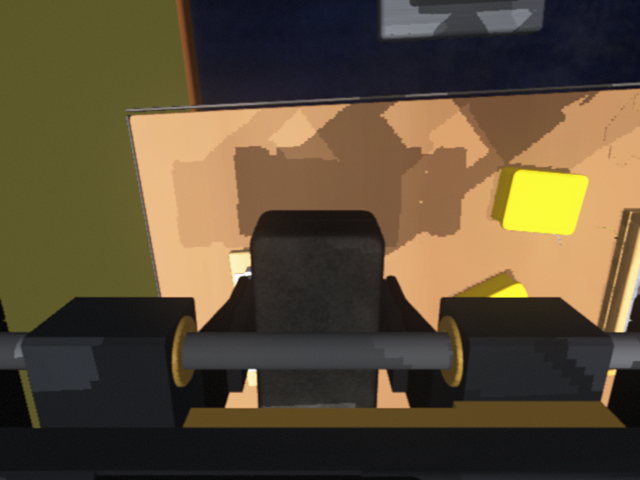

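Run:
```python
from h import *
P=np.load('w5P.npy');im=cv2.imread('pics/w5.png')
u,v=np.meshgrid(range(640),range(480))
m=(P[...,2]>.006)&(P[...,2]<.03)&(u>165)&(u<318)&(v>125)&(v<300)&(P[...,0]<.57)&~((u>225)&(v>205))
m[(u>200)&(v>285)]=0
Q=P[m]*1000
print(Q.min(0),Q.max(0))
for x in range(426,500,10):
    s=Q[abs(Q[:,0]-x)<4];print('x',x,'y range',s[:,1].min().round(1),s[:,1].max().round(1))
for y in range(-400,-295,12):
    s=Q[abs(Q[:,1]-y)<4]
    if len(s):print('y',y,'xmin',s[:,0].min().round(1))
B=Q[Q[:,2]>20]; print('bracket z',np.percentile(B[:,2],[50,98]))
for c in [(B[:,0]<480)&(B[:,1]<-350),(B[:,0]<480)&(B[:,1]>-350),(B[:,0]>480)]:
    b=B[c]; 
    if len(b): print(len(b),b.min(0).round(1),b.max(0).round(1))
g=im[130:310,170:330];cv2.imwrite('pics/w5c.png',cv2.resize(g,None,fx=3.3,fy=3.3))
# second: top0
d=np.load('top0d.npy');P=pts('top',d);t=cv2.imread('pics/top0.png')
m=(P[...,2]>.006)&(P[...,2]<.035);m[:,:455]=0;m[:,515:]=0;m[:225]=0;m[295:]=0
Q=P[m]*1000;print('top',len(Q),cv2.minAreaRect(Q[:,:2].astype(np.float32)),Q.mean(0))
```

```text
[ 419.63866763 -410.11867856    6.04203971] [ 542.9092603  -303.86685203   26.17442021]
x 426 y range -410.1 -305.1
x 436 y range -409.7 -304.9
x 446 y range -409.4 -304.7
x 456 y range -409.2 -304.4
x 466 y range -409.0 -304.2
x 476 y range -408.9 -303.9
x 486 y range -408.3 -377.9
x 496 y range -407.8 -379.1
y -400 xmin 422.2
y -388 xmin 422.0
y -376 xmin 421.4
y -364 xmin 421.1
y -352 xmin 420.9
y -340 xmin 420.5
y -328 xmin 420.2
y -316 xmin 419.8
y -304 xmin 419.6
bracket z [23.7914672  25.43375158]
278 [ 434.1 -395.4   20.1] [ 466.6 -379.3   26.2]
246 [ 432.4 -334.9   20.1] [ 463.6 -318.7   25.9]
136 [ 512.3 -393.1   20.1] [ 537.1 -389.5   26. ]
top 1657 ((486.32122802734375, -353.931884765625), (160.2151641845703, 191.8634490966797), 83.71329498291016) [ 487.56170784 -354.90504393   11.17114828]
```

View pics/w5c.png

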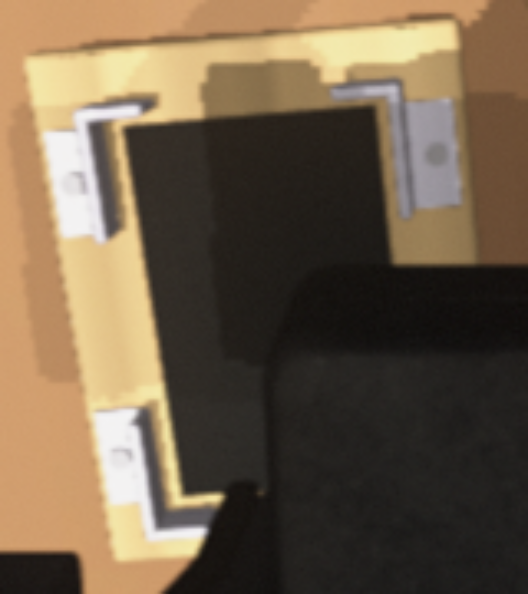

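Cradle pocket centre ≈ (488.5, −355.8), yaw +1.5°; bracket positions agree with the base edges.

>>> servo_tool([
  [0.6,[0,0,0],-4.3],
  [0.6,[0,0,0],0],
  [0.6,[0,0,0],0],
])

```text
time_s: 25.6
position: [0.3886, -0.3329, 0.1722]
tcp_rot: [[-1.0, -0.025, -0.0], [-0.025, 1.0, 0.0], [0.0, 0.0, -1.0]]
force: [-0.3, 0.0, -2.2]
opening: 0.57
```

```bash
python3 go.py 488.5 -355.8 172
```

```text
t 25.6 pos [ 388.6 -332.9  172.2] yaw -178.57 open 49.6 F [-0.3  0.  -2.2]
-> [ 488.5 -355.8  172. ] tool d [-99.3 -25.3   0.2]
```

>>> servo_tool([
  [0.6,[-30,-8,0],0],
  [0.6,[-40,-10,0],0],
  [0.6,[-29.3,-7.3,20],0],
  [0.6,[0,0,40],0],
  [0.6,[0,0,30],0],
])

```text
time_s: 26.22
position: [0.4883, -0.3555, 0.0806]
tcp_rot: [[-1.0, -0.025, -0.001], [-0.025, 1.0, 0.001], [0.001, 0.001, -1.0]]
force: [0.1, 0.6, -2.6]
opening: 0.571
```

>>> servo_tool([
  [0.6,[0,0,20],0],
  [0.6,[0,0,0],0],
  [0.6,[0,0,0],0],
])

```text
time_s: 26.6
position: [0.4886, -0.3566, 0.0629]
tcp_rot: [[-1.0, -0.025, 0.001], [-0.025, 1.0, -0.001], [-0.001, -0.001, -1.0]]
force: [0.1, -0.3, -1.5]
opening: 0.574
```

```bash
python3 go.py 488.5 -355.8 14.4;  python3 - <<'E'
from h import *
s,im,d=snap('wrist','w7')
E
```

```text
t 26.6 pos [ 488.6 -356.6   62.9] yaw -178.58 open 49.9 F [ 0.1 -0.3 -1.5]
-> [ 488.5 -355.8   14.4] tool d [ 0.1  0.9 48.5]
```

View pics/w7.png

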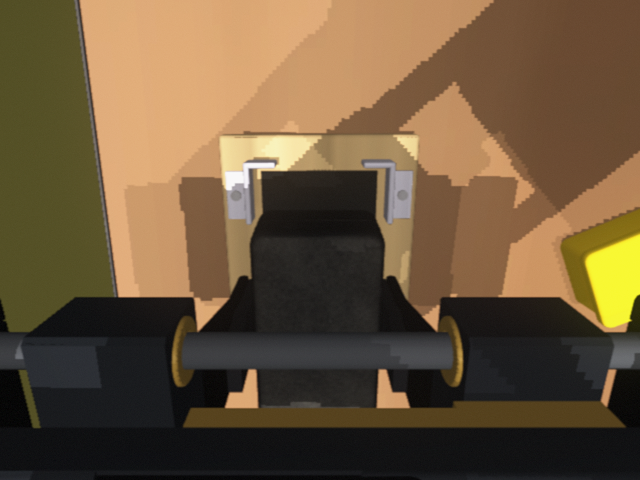

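Aligned with the cradle: brackets symmetric at px 245 and 393 about the adapter (318). Lower it.

>>> servo_tool([
  [0.6,[0,0.8,20],0],
  [0.6,[0,0,16],0],
  [0.6,[0,0,8],0],
  [0.6,[0,0,0],0],
  [0.6,[0,0,0],0],
])

```text
time_s: 27.28
position: [0.4884, -0.3557, 0.0187]
tcp_rot: [[-1.0, -0.025, 0.001], [-0.025, 1.0, -0.001], [-0.001, -0.001, -1.0]]
force: [-0.3, -0.3, -1.9]
opening: 0.567
```

>>> servo_tool([
  [0.6,[0,0,2.5],0],
  [0.6,[0,0,1],0],
  [0.6,[0,0,0.5],0],
  [0.6,[0,0,0],0],
])

```text
time_s: 27.78
position: [0.488, -0.3554, 0.0145]
tcp_rot: [[-1.0, -0.025, 0.0], [-0.025, 1.0, -0.0], [-0.0, -0.0, -1.0]]
force: [-0.9, 0.4, -0.7]
opening: 0.567
```

>>> servo_tool([
  [0.6,[0,0,0.5],0],
  [0.6,[0,0,0],0],
  [0.27,[0,0,0],0],
  [0.27,[0,0,0],0],
  [0.27,[0,0,0],0],
])

```text
time_s: 28.4
position: [0.4881, -0.3555, 0.0135]
tcp_rot: [[-1.0, -0.025, 0.0], [-0.025, 1.0, -0.0], [-0.0, -0.0, -1.0]]
force: [0.1, 0.3, 0.3]
opening: 0.718
```

>>> servo_tool([
  [0.27,[0,0,-20],0],
  [0.27,[0,0,-40],0],
  [0.27,[0,0,-50],0],
  [0.27,[0,0,-40],0],
  [0.27,[0,0,0],0],
])

```text
time_s: 29.02
position: [0.4902, -0.3575, 0.1691]
tcp_rot: [[-1.0, -0.025, 0.007], [-0.025, 1.0, -0.007], [-0.007, -0.008, -1.0]]
force: [0.1, 0.4, 0.6]
opening: 0.728
```

```bash
python3 go.py 449 391 172;  python3 - <<'E'
from h import *
s,im,d=snap('wrist','w8')
P=pts('wrist',d,s);m=(im.max(2)<80)&(P[...,2]>.037)&(P[...,2]<.055)
m=cv2.morphologyEx(m.astype(np.uint8),cv2.MORPH_OPEN,np.ones((3,3)))
n,lab,st,_=cv2.connectedComponentsWithStats(m);k=1+np.argmax(st[1:,4]);Q=P[lab==k]
print(st[k],cv2.minAreaRect((Q[:,:2]*1000).astype(np.float32)),Q.mean(0),np.percentile(Q[:,2],[5,95]))
E
```

```text
t 29.02 pos [ 490.2 -357.5  169.1] yaw -178.55 open 63.3 F [0.1 0.4 0.6]
-> [449. 391. 172.] tool d [ 22.2 749.2  -8.8]
[ 288  163   67  105 6677] ((487.71759033203125, -355.8605041503906), (78.62037658691406, 48.37337112426758), 1.3165843486785889) [ 0.48563159 -0.35593612  0.04402131] [0.04235371 0.04532215]
```

View pics/w8.png

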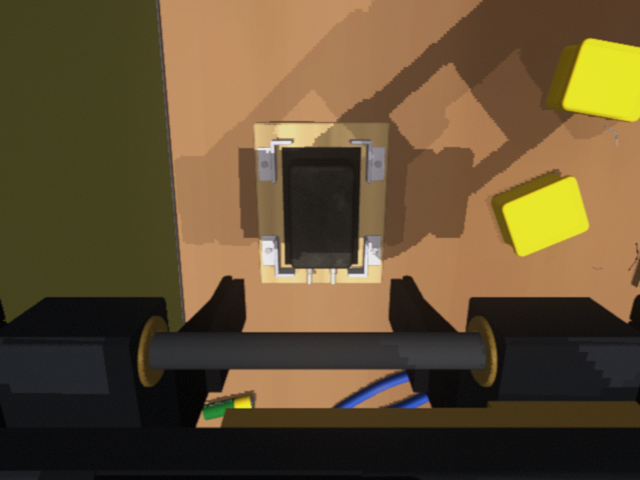

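Adapter is flat in the pocket (centre 487.7, −355.9; 1.3°), pins passing between the end brackets at (322,278). Back to the mat.

>>> servo_tool([
  [0.2,[6,25,0],0],
  [0.2,[6,48,0],0],
  [0.2,[5,50,0],0],
  [0.2,[5,50,0],0],
  [0.2,[0,50,0],0],
])

```text
time_s: 29.7
position: [0.4589, -0.131, 0.1629]
tcp_rot: [[-1.0, -0.024, -0.003], [-0.024, 1.0, 0.002], [0.003, 0.002, -1.0]]
force: [0.2, 0.3, -1.0]
opening: 0.803
```

>>> servo_tool([
  [0.2,[0,50,0],0],
  [0.2,[0,50,0],0],
  [0.2,[0,50,0],0],
  [0.2,[0,50,0],0],
  [0.2,[0,50,0],0],
])

```text
time_s: 30.32
position: [0.4531, 0.1184, 0.163]
tcp_rot: [[-1.0, -0.025, -0.002], [-0.025, 1.0, -0.0], [0.002, -0.0, -1.0]]
force: [0.3, -0.4, 0.4]
opening: 0.797
```

>>> servo_tool([
  [0.2,[0,50,0],0],
  [0.2,[0,50,0],0],
  [0.2,[0,50,0],0],
  [0.2,[0,50,0],0],
  [0.2,[0,26,0],0],
])

```text
time_s: 30.95
position: [0.4472, 0.3449, 0.1626]
tcp_rot: [[-1.0, -0.027, -0.002], [-0.027, 1.0, -0.001], [0.002, -0.001, -1.0]]
force: [0.2, 0.6, -0.1]
opening: 0.8
```

>>> servo_tool([
  [0.2,[0,0,0],10],
  [0.2,[0,0,0],10],
  [0.2,[0,0,0],10],
  [0.2,[0,0,0],10],
  [0.2,[0,0,0],10],
])

```text
time_s: 31.58
position: [0.4474, 0.3423, 0.1625]
tcp_rot: [[-0.657, 0.754, -0.003], [0.754, 0.657, -0.001], [0.001, -0.003, -1.0]]
force: [-0.1, 0.5, -0.0]
opening: 0.797
```

>>> servo_tool([
  [0.2,[0,0,0],10],
  [0.2,[0,0,0],10],
  [0.2,[0,0,0],10],
  [0.2,[0,0,0],10],
  [0.2,[0,0,0],4.4],
])

```text
time_s: 32.2
position: [0.4474, 0.3423, 0.1626]
tcp_rot: [[0.055, 0.998, -0.003], [0.998, -0.055, -0.001], [-0.002, -0.003, -1.0]]
force: [1.0, 0.2, 0.2]
opening: 0.799
```

```bash
python3 - <<'E'
from h import *
s,im,d=snap('wrist','w9')
E
python3 go.py 449 390.9 110 449 390.9 10
```

```text
t 32.25 pos [447.5 342.3 162.6] yaw 86.79 open 69.5 F [-1.3 -0.3  0.1]
-> [449.  390.9 110. ] tool d [48.7 -1.1 52.5]
-> [449.  390.9  10. ] tool d [  0.1   0.3 100. ]
```

View pics/w9.png

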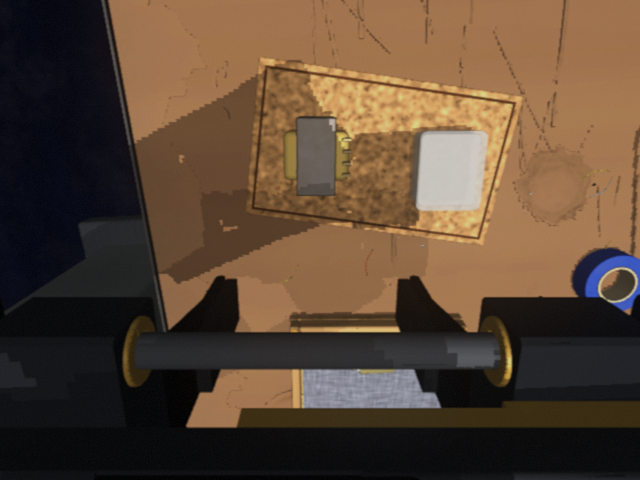

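Transformer (317,155) and box (451,170) stand as left. Pick up the transformer.

>>> servo_tool([
  [0.2,[25,-0.5,0],0],
  [0.2,[23.7,-0.6,25],0],
  [0.2,[0,0,40],0],
  [0.2,[0,0,40],0],
  [0.2,[0,0,25],0],
])

```text
time_s: 32.88
position: [0.448, 0.3905, 0.0308]
tcp_rot: [[0.05, 0.999, -0.004], [0.999, -0.05, -0.003], [-0.003, -0.004, -1.0]]
force: [-0.8, -0.0, -0.1]
opening: 0.799
```

>>> servo_tool([
  [0.2,[0,0,12],0],
  [0.2,[0,0,8],0],
  [0.2,[0,0,0],0],
  [0.2,[0,0,0],0],
])

```text
time_s: 33.38
position: [0.4506, 0.3919, 0.0147]
tcp_rot: [[0.052, 0.999, 0.002], [0.999, -0.052, 0.001], [0.001, 0.002, -1.0]]
force: [-0.0, -0.2, 0.1]
opening: 0.799
```

```bash
python3 go.py 449 390.9 10
```

```text
t 33.38 pos [450.6 391.9  14.7] yaw 87.04 open 69.5 F [-0.  -0.2  0.1]
-> [449.  390.9  10. ] tool d [-1.1 -1.6  4.7]
```

>>> servo_tool([
  [0.2,[-0.8,-1,2.6],0],
  [0.2,[0,0,0],0],
  [0.2,[0,0,0],0],
])

```text
time_s: 33.75
position: [0.449, 0.3908, 0.0114]
tcp_rot: [[0.052, 0.999, 0.0], [0.999, -0.052, 0.0], [0.0, 0.0, -1.0]]
force: [-0.1, 1.0, 0.1]
opening: 0.801
```

>>> servo_tool([
  [0.6,[0,0,0],0],
  [0.6,[0,0,0],0],
  [0.6,[0,0,0],0],
  [0.6,[0,0,0],0],
  [0.6,[0,0,0],0],
])

```text
time_s: 34.38
position: [0.449, 0.3908, 0.0111]
tcp_rot: [[0.052, 0.999, 0.0], [0.999, -0.052, 0.0], [0.0, 0.0, -1.0]]
force: [0.3, -0.8, -0.6]
opening: 0.527
```

>>> servo_tool([
  [0.6,[0,0,-15],0],
  [0.6,[0,0,-30],0],
  [0.6,[0,0,-30],0],
  [0.6,[0,0,-30],0],
  [0.6,[0,0,0],0],
])

```text
time_s: 35.0
position: [0.4505, 0.3918, 0.119]
tcp_rot: [[0.052, 0.999, 0.005], [0.999, -0.052, 0.003], [0.003, 0.005, -1.0]]
force: [-0.3, -0.2, -3.4]
opening: 0.523
```

```bash
python3 go.py 473.8 25.1 115
```

```text
t 35.0 pos [450.5 391.8 119. ] yaw 87.04 open 45.5 F [-0.3 -0.2 -3.4]
-> [473.8  25.1 115. ] tool d [-365.    42.2    2.9]
```

>>> servo_tool([
  [0.6,[-25,3,0],0],
  [0.6,[-45,5.4,0],0],
  [0.6,[-45,5.4,0],0],
  [0.6,[-45,5.4,0],0],
  [0.6,[-45,5.4,0],0],
])

```text
time_s: 35.62
position: [0.4619, 0.1833, 0.1151]
tcp_rot: [[0.051, 0.999, -0.002], [0.999, -0.051, -0.0], [-0.001, -0.002, -1.0]]
force: [0.9, -0.3, -2.4]
opening: 0.53
```

>>> servo_tool([
  [0.6,[-45,5.4,0],0],
  [0.6,[-45,5.4,0],0],
  [0.6,[-45,5.4,0],0],
  [0.6,[-23.9,3,0],0],
  [0.6,[0,0,0],0],
])

```text
time_s: 36.25
position: [0.4735, 0.0236, 0.1153]
tcp_rot: [[0.055, 0.998, -0.002], [0.998, -0.055, 0.0], [0.0, -0.002, -1.0]]
force: [-0.6, 0.7, -2.2]
opening: 0.522
```

>>> servo_tool([
  [0.6,[0,0,30],0],
  [0.6,[0,0,30],0],
  [0.6,[0,0,20],0],
  [0.6,[0,0,0],0],
  [0.6,[0,0,0],0],
])

```text
time_s: 36.88
position: [0.4739, 0.0257, 0.0364]
tcp_rot: [[0.051, 0.999, 0.0], [0.999, -0.051, 0.0], [0.0, 0.0, -1.0]]
force: [-0.1, 0.0, -2.4]
opening: 0.526
```

```bash
python3 go.py 473.8 25.1 15
```

```text
t 36.88 pos [473.9  25.7  36.4] yaw 87.08 open 45.8 F [-0.1  0.  -2.4]
-> [473.8  25.1  15. ] tool d [-0.6 -0.  21.4]
```

>>> servo_tool([
  [0.6,[-0.5,0,12],0],
  [0.6,[0,0,6],0],
  [0.6,[0,0,2],0],
  [0.6,[0,0,0],0],
  [0.6,[0,0,0],0],
])

```text
time_s: 37.5
position: [0.474, 0.0245, 0.0163]
tcp_rot: [[0.052, 0.999, 0.0], [0.999, -0.052, -0.0], [-0.0, 0.0, -1.0]]
force: [-0.4, -0.1, -2.8]
opening: 0.527
```

>>> servo_tool([
  [0.6,[0,0,0.6],0],
  [0.6,[0,0,0.6],0],
  [0.6,[0,0,0],0],
  [0.6,[0,0,0],0],
])

```text
time_s: 38.0
position: [0.4739, 0.0245, 0.0151]
tcp_rot: [[0.052, 0.999, 0.0], [0.999, -0.052, -0.0], [-0.0, 0.0, -1.0]]
force: [-0.4, 0.2, -0.4]
opening: 0.523
```

Touching down (weight taken). Release, then fetch the box.

>>> servo_tool([
  [0.6,[0,0,0.3],0],
  [0.22,[0,0,0],0],
  [0.22,[0,0,0],0],
  [0.22,[0,0,0],0],
  [0.22,[0,0,-20],0],
])

```text
time_s: 38.62
position: [0.4729, 0.0247, 0.0338]
tcp_rot: [[0.052, 0.999, -0.003], [0.999, -0.052, 0.001], [0.0, -0.003, -1.0]]
force: [0.8, -0.1, -0.0]
opening: 0.769
```

>>> servo_tool([
  [0.22,[0,0,-40],0],
  [0.22,[0,0,-50],0],
  [0.22,[0,0,0],0],
  [0.22,[0,0,0],0],
])

```text
time_s: 39.12
position: [0.4733, 0.0247, 0.1244]
tcp_rot: [[0.052, 0.999, -0.0], [0.999, -0.052, 0.0], [0.0, -0.0, -1.0]]
force: [0.6, 0.6, -0.3]
opening: 0.781
```

```bash
python3 go.py 545.9 372.3 120
```

```text
t 39.12 pos [473.3  24.7 124.4] yaw 87.04 open 68.0 F [ 0.6  0.6 -0.3]
-> [545.9 372.3 120. ] tool d [350.9  54.5   4.4]
```

>>> servo_tool([
  [0.2,[30,5,0],0],
  [0.2,[45,7,0],0],
  [0.2,[45,7,0],0],
  [0.2,[45,7,0],0],
  [0.2,[45,7,0],0],
])

```text
time_s: 39.75
position: [0.5165, 0.2337, 0.1223]
tcp_rot: [[0.052, 0.999, -0.004], [0.999, -0.052, -0.001], [-0.001, -0.004, -1.0]]
force: [1.3, -0.1, -1.0]
opening: 0.8
```

>>> servo_tool([
  [0.2,[45,7,0],0],
  [0.2,[45,7,0],0],
  [0.2,[45,7,0],0],
  [0.2,[6,2.5,20],0],
  [0.2,[0,0,40],0],
])

```text
time_s: 40.38
position: [0.5485, 0.3727, 0.0629]
tcp_rot: [[0.05, 0.999, 0.001], [0.999, -0.05, -0.0], [-0.0, 0.001, -1.0]]
force: [0.2, -0.5, -1.2]
opening: 0.799
```

>>> servo_tool([
  [0.2,[0,0,25],0],
  [0.2,[0,0,10],0],
  [0.2,[0,0,0],0],
  [0.2,[0,0,0],0],
])

```text
time_s: 40.88
position: [0.5491, 0.3722, 0.0303]
tcp_rot: [[0.052, 0.999, 0.001], [0.999, -0.052, 0.001], [0.001, 0.001, -1.0]]
force: [0.1, -0.6, -0.7]
opening: 0.799
```

```bash
python3 go.py 545.9 372.3 8
```

```text
t 40.88 pos [549.1 372.2  30.3] yaw 87.02 open 69.5 F [ 0.1 -0.6 -0.7]
-> [545.9 372.3   8. ] tool d [-0.1 -3.2 22.3]
```

>>> servo_tool([
  [0.2,[0,-2.8,10],0],
  [0.2,[0,0,8],0],
  [0.2,[0,0,2.5],0],
  [0.2,[0,0,0],0],
  [0.2,[0,0,0],0],
])

```text
time_s: 41.5
position: [0.5458, 0.3725, 0.0093]
tcp_rot: [[0.052, 0.999, 0.0], [0.999, -0.052, 0.0], [0.0, 0.0, -1.0]]
force: [0.9, 0.2, -0.3]
opening: 0.797
```

```bash
python3 go.py 545.9 372.3 8
```

```text
t 41.5 pos [545.8 372.5   9.3] yaw 87.04 open 69.4 F [ 0.9  0.2 -0.3]
-> [545.9 372.3   8. ] tool d [-0.2  0.1  1.3]
```

>>> servo_tool([
  [0.2,[0,0,1],0],
  [0.6,[0,0,0],0],
  [0.6,[0,0,0],0],
  [0.6,[0,0,0],0],
  [0.6,[0,0,0],0],
])

```text
time_s: 42.12
position: [0.5457, 0.3723, 0.0082]
tcp_rot: [[0.052, 0.999, 0.0], [0.999, -0.052, 0.0], [0.0, 0.0, -1.0]]
force: [0.1, -0.6, -0.0]
opening: 0.516
```

>>> servo_tool([
  [0.6,[0,0,0],0],
  [0.6,[0,0,-15],0],
  [0.6,[0,0,-30],0],
  [0.6,[0,0,-30],0],
  [0.6,[0,0,-25],0],
])

```text
time_s: 42.75
position: [0.546, 0.3726, 0.1105]
tcp_rot: [[0.052, 0.999, 0.002], [0.999, -0.052, 0.001], [0.001, 0.002, -1.0]]
force: [0.0, -0.1, -1.1]
opening: 0.515
```

```bash
python3 go.py 497.9 142.4 108
```

```text
t 42.75 pos [546.  372.6 110.5] yaw 87.04 open 44.8 F [ 0.  -0.1 -1.1]
-> [497.9 142.4 108. ] tool d [-232.4  -36.2    2.2]
```

>>> servo_tool([
  [0.6,[-30,-5,0],0],
  [0.6,[-45,-7,0],0],
  [0.6,[-45,-7,0],0],
  [0.6,[-45,-7,0],0],
  [0.6,[-45,-7,0],0],
])

```text
time_s: 43.38
position: [0.5019, 0.1631, 0.1093]
tcp_rot: [[0.051, 0.999, 0.002], [0.999, -0.051, 0.0], [0.0, 0.002, -1.0]]
force: [0.4, 0.0, -0.8]
opening: 0.512
```

>>> servo_tool([
  [0.6,[-22.4,-3.2,0],0],
  [0.6,[0,0,20],0],
  [0.6,[0,0,30],0],
  [0.6,[0,0,25],0],
  [0.6,[0,0,0],0],
])

```text
time_s: 44.0
position: [0.4966, 0.142, 0.0326]
tcp_rot: [[0.052, 0.999, -0.003], [0.999, -0.052, -0.0], [-0.0, -0.003, -1.0]]
force: [-0.0, 0.3, 0.4]
opening: 0.514
```

>>> servo_tool([
  [0.6,[0,0,0],0],
  [0.6,[0,0,0],0],
])

```text
time_s: 44.25
position: [0.4984, 0.1423, 0.0344]
tcp_rot: [[0.052, 0.999, 0.003], [0.999, -0.052, 0.0], [0.0, 0.003, -1.0]]
force: [-0.4, 0.2, -0.8]
opening: 0.512
```

```bash
python3 go.py 497.9 142.4 12
```

```text
t 44.25 pos [498.4 142.3  34.4] yaw 87.04 open 44.6 F [-0.4  0.2 -0.8]
-> [497.9 142.4  12. ] tool d [ 0.1 -0.5 22.4]
```

>>> servo_tool([
  [0.6,[0,-0.3,12],0],
  [0.6,[0,0,6],0],
  [0.6,[0,0,2.5],0],
  [0.6,[0,0,0],0],
  [0.6,[0,0,0],0],
])

```text
time_s: 44.88
position: [0.4972, 0.1421, 0.0125]
tcp_rot: [[0.052, 0.999, -0.0], [0.999, -0.052, -0.0], [-0.0, -0.0, -1.0]]
force: [-0.1, -0.5, 0.6]
opening: 0.513
```

>>> servo_tool([
  [0.6,[0,0,0.3],0],
  [0.6,[0,0,0],0],
  [0.2,[0,0,0],0],
  [0.2,[0,0,0],0],
  [0.2,[0,0,0],0],
])

```text
time_s: 45.5
position: [0.4972, 0.1421, 0.0124]
tcp_rot: [[0.052, 0.999, 0.0], [0.999, -0.052, 0.0], [0.0, 0.0, -1.0]]
force: [0.9, 0.5, -0.3]
opening: 0.751
```

>>> servo_tool([
  [0.2,[0,0,-20],0],
  [0.2,[0,0,-40],0],
  [0.2,[0,0,-45],0],
  [0.2,[0,0,-45],0],
  [0.2,[0,0,-45],0],
])

```text
time_s: 46.12
position: [0.4967, 0.1421, 0.2088]
tcp_rot: [[0.052, 0.999, -0.0], [0.999, -0.052, -0.0], [-0.0, -0.0, -1.0]]
force: [0.8, -0.7, 0.5]
opening: 0.799
```

```bash
python3 go.py 477.7 87.2 252
```

```text
t 46.12 pos [496.7 142.1 208.8] yaw 87.03 open 69.5 F [ 0.8 -0.7  0.5]
-> [477.7  87.2 252. ] tool d [-55.8 -16.1 -43.2]
```

Same viewpoint as the first look, to compare poses.

>>> servo_tool([
  [0.2,[-25,-8,-22],0],
  [0.2,[-30.8,-8,-22],0],
  [0.2,[0,0,0],0],
  [0.2,[0,0,0],0],
  [0.2,[0,0,0],0],
])

```text
time_s: 46.75
position: [0.4779, 0.0879, 0.2504]
tcp_rot: [[0.051, 0.999, -0.002], [0.999, -0.051, 0.0], [0.0, -0.002, -1.0]]
force: [-0.2, 0.0, -0.1]
opening: 0.804
```

Run:
```python
from h import *
s,im,d=snap('wrist','w10');P=pts('wrist',d,s);hsv=cv2.cvtColor(im,cv2.COLOR_BGR2HSV).astype(int)
def fit(mask,zlo,zhi,l):
    m=mask&(P[...,2]>zlo)&(P[...,2]<zhi)
    m=cv2.morphologyEx(m.astype(np.uint8),cv2.MORPH_OPEN,np.ones((3,3)))
    n,lab,st,_=cv2.connectedComponentsWithStats(m);k=1+np.argmax(st[1:,4]);Q=P[lab==k]
    c,sz,a=cv2.minAreaRect((Q[:,:2]*1000).astype(np.float32));print(l,len(Q),np.round(c,1),np.round(sz,1),round(a,1))
X,Y=P[...,0],P[...,1]
def wb(x0,x1,y0,y1):return (X>x0)&(X<x1)&(Y>y0)&(Y<y1)
fit(wb(.45,.54,.1,.19),.028,.042,'box (497.1,143.2 87.1)')
fit(wb(.44,.51,-.015,.06)&(hsv[...,1]<60),.048,.06,'core (473.3,24.9 86.4)')
fit(wb(.45,.52,-.056,-.02),.018,.04,'silver (483.8,-41.8)')
fit(wb(.45,.53,.19,.23),.018,.04,'gold (493.1,209.6)')
snap('scene','scene2')
```

```text
box (497.1,143.2 87.1) 3440 [496.6 142.6] [58.  47.8] 86.9
core (473.3,24.9 86.4) 1377 [473.5  24.7] [52.7 25.8] 86.5
silver (483.8,-41.8) 662 [481.2 -41. ] [21.7 37. ] 88.5
gold (493.1,209.6) 1105 [489.5 209.5] [38.4 23.8] 1.0
```

View pics/w10.png

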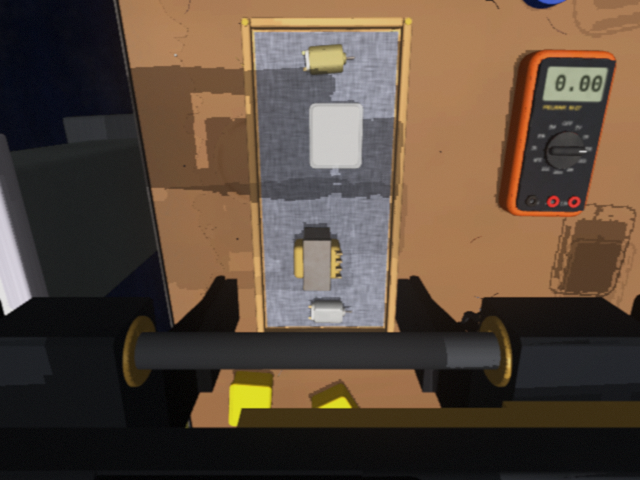

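View pics/scene2.png

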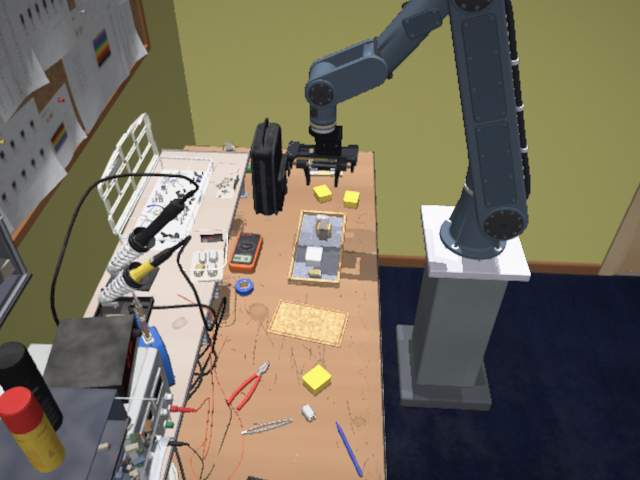

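Box (337,135) and transformer (317,259) are back within 1 mm and upright; the motors are in place, and the gripper hangs free at 0.25 m.

```bash
python3 -c "
from rig import bot
print(bot.hand_in())"
```

```text
the job is handed in; nothing more can be done
None
```

I finished the whole job and handed it in at about 47 s of the 120 s allowed; `hand_in` gives no verdict. I set the transformer and then the white box on the cork mat, laid the adapter in the cradle pocket, and then put the transformer and the box back in the tray.

My last wrist-camera checks showed:
- **Adapter:** it lay flat in the pocket, about 1 mm from the centre I had estimated for it and about 0.2° off its direction. Its pins pass through the gap between the end brackets. I measured this right after releasing it, not again at the end.
- **Transformer and white box:** each is within 1 mm and 0.3° of its starting pose. Both looked upright in the last view.
- **Motors:** I never touched them. Their fitted centres came out 2.7 mm (silver) and 3.6 mm (gold) from the first measurement. The last fits covered less of each motor's length (about 37–38 mm instead of 46 mm), so I put this down to measurement, not movement. Both are well within the 15 mm limit.
- **Arm:** the gripper hung open and free about 0.25 m above the tray, with only sensor noise on the force reading.

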